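Gather the brass jar bands on the skewer

ROBOT

A 7-joint arm with a two-finger parallel gripper is mounted at the origin on the work surface. World frame = base frame: x ahead of the robot, y to its left, z up, the work surface at z = 0. Lengths are in m, angles in rad, forces in N, time in s.
With the tool pointing down it reaches from about 0.4 to 0.85 m from the base axis. Payload 4.4 kg.
Tool frame: the origin (TCP) lies between the finger pads; the fingertips stand 22 mm ahead of it and the grasp point (between the pads) lies 3 mm ahead of it; z points along the fingers, y is the line along which they close (so a half turn about z gives the same grasp; the last joint's range is limited). The gripper opens to 94 mm and grips with 3 to 60 N. Pads are 16 mm wide; open, the fingers measure 119 mm over their backs; the gripper's body (75 mm by 177 mm) begins 78 mm behind the grasp point.
Start: joints at [-1.18, 0.628, 0.038, 1.517, -0.027, 0.996, -0.02], TCP at [0.287, 0.583, 0.227] pointing down, gripper open.
Joint ranges: [-3.06, 3.06], [-0.37, 2.12], [-1.25, 1.32], [0.18, 2.47], [-1.1, 4.24], [0.23, 1.98], [-2.94, 2.94]. Speed limits (rad/s): [2.57, 2.57, 3.14, 3.14, 3.14, 3.14, 3.14].

INTERFACE

Orientations are given as a unit quaternion [w, x, y, z].
In Python, from cell import r gives the robot as it stands. The module is installed in compiled form; this text tells all that it offers.
- The arm moves only by the tool send_rows, never from a script. Its argument "deltas" is a list of rows, each an object with "translation": the shift along the tool's x, y, z in mm, a list of three; "roll": the turn about the tool's z in rad; "fingers": the opening, from 0 (shut) to 1 (fully open). A call has exactly 10 rows; each row shifts and turns the commanded pose from where the row before left it, along the tool's axes as they then stand; what a row does not reach is not made up. A row lasts 1/8 s, in which the tool goes at most 62.5 mm and 10.7 degrees, less where a joint would pass 70% of its speed; a pose out of reach is approached as far as the arm can. A call with a gripper value outside its range is refused whole. The fingers move at their own pace and stop on an object; "newtons" is the grip in N (left out, the last holds). Time passes only in rows, so rows that do not move let the fingers close, or fill a call up. It gives the time, the measured TCP pose, the force, the opening and the grip force at its end, in the units of the state.
- r.observe(): the state, without advancing time (a new reading comes with each control period).
- r.get_image(name): name is "scene" or "top" or "wrist"; returns the picture (420x560x3 uint8, red, green, blue); there is no depth.
- r.calibration(name): a dict with "intrinsics" (3x3 intrinsics, pixels), "R" (3x3) and "t" (3): a world point X has camera coordinates R X + t; the wrist camera has in their place "mount" (4x4, takes a point from camera to tool coordinates, whose origin is the TCP and whose axes are the flange's). Camera axes: x right, y down, z forward; pixel columns grow to the right and rows downward; lengths in m; the calibration is good to about 2 mm. The wrist camera is an equidistant fisheye: a pixel r from the principal point sees the ray r / f radians off the axis. A picture is of the moment at which its call begins: read the wrist's pose just before it. calibration takes no time and is no camera call.
- r.hand_in(): hands the job in; it is judged then, once.
Trained networks look in the newest picture that a camera, given by its name, has taken for a name from the list of things; names that differ only in an ending like _2 or _b are one class to them, and where a whole thing is asked for, a point or a joint stands for the part that bears it (a point fixed in the world has none). Each returns a list of dicts, best first, with "conf" (0 to 1); they miss things now and then, are a little off and sometimes report something else, mostly with a low value. They report only what shows in the picture. A call takes as long as a camera call. They do not tell look-alikes from the thing itself.
- r.spot_in(name, camera): "centre" ([x, y, z] in m, in world coordinates, good to about 4 mm: the middle of the surface that is visible of it).
- r.regions_of(name, camera): "region" (420x560 bool, what is visible of it).
The state is a dict: "time": time; "joint_positions": joint angles; "dq": joint speeds; "tau": joint torques, N m; "tool_pos": TCP position; "eef_rot": TCP orientation; "force": force on the tool from outside, world axes, zero at the start; "moment": the same for the moment, N m; "width": opening from 0.0 (shut) to 1.0 (fully open); "grasp_force": force on a finger pad.
Only numpy, scipy, OpenCV 4.12 (cv2) and the standard library are available. Lean on these libraries where they do the work, as an engineer would, in place of code of your own. Each camera call takes 0.05 s, during which the arm holds its last target. There are 200 camera calls.

TASK

Take the skewer stand by its orange handle and run its level arm through both brass jar bands where they stand in the drying rack, then lift the two off together. Stand the skewer upright in the blue dish with both brass bands hanging on its arm, and let go.

Things in the scene. Friction and masses are not known exactly. Their poses are not given: they have to be found in the camera images.
- skewer_grip (a point): Skewer stand, loose, 0.4 kg: foot 84 mm across, 15 mm thick; post 10 mm thick; square orange handle 22 x 22 x 60 mm on top; level steel arm 8 mm thick, 100 mm above the underside, reaching 150 mm from the post axis, last 15 mm bent up 9 mm. Point: handle centre, on the post axis, 195 mm above the underside, 95 mm above the arm; x along the arm to its tip, z up.
- brass_a_center (a point): The nearer of the two brass-coloured jar bands: plain ring, 70 mm outside, 60 mm hole, 14 mm wide, 20 to 45 g, standing on edge in a wooden rack. Point: ring centre, 135 mm over the bench; x: the hole's axis, level, away from the robot. The bands stand 26 mm apart on one axis. An identical rack beside it holds two white bands, not wanted.
- brass_b_center (a point): The farther of the two brass-coloured jar bands: plain ring, 70 mm outside, 60 mm hole, 14 mm wide, 20 to 45 g, standing on edge in a wooden rack. Point: ring centre, 135 mm over the bench; x: the hole's axis, level, away from the robot. Rack: fixed, 70 mm long, open at both ends, floor 100 mm high; pegs 45 mm tall, 34 mm either side of the axis. Bands leave straight up, clear once 50 mm higher.
- dish: Blue ceramic dish, round, fixed to the bench: 210 mm across the rim, rim 18 mm high, flat inner floor 160 mm across and 6 mm above the bench. The origin is the centre of its underside, on the bench; z up.
Not all that is in view belongs to the job. What is shaped like the part that bears brass_b_center but green, pink or turquoise is not meant.

How it is judged:
On the way, in this order (a step that is already met when the one before it is completed fails the run):
1. the skewer's arm runs through both brass bands while they still stand in the rack (x of brass_a_center in the frame of skewer_grip between 0.015 and 0.142 m and y of brass_a_center in the frame of skewer_grip between -0.03 and 0.03 m and z of brass_a_center in the frame of skewer_grip between -0.128 and -0.064 m and x of brass_b_center in the frame of skewer_grip between 0.015 and 0.142 m and y of brass_b_center in the frame of skewer_grip between -0.03 and 0.03 m and z of brass_b_center in the frame of skewer_grip between -0.128 and -0.064 m and height (world z) of each of brass_a_center, brass_b_center below 0.15 m), for 0.1 s.
2. both brass bands hang on the arm, lifted clear of the rack together (x of brass_a_center in the frame of skewer_grip between 0.015 and 0.142 m and y of brass_a_center in the frame of skewer_grip between -0.03 and 0.03 m and z of brass_a_center in the frame of skewer_grip between -0.128 and -0.064 m and x of brass_b_center in the frame of skewer_grip between 0.015 and 0.142 m and y of brass_b_center in the frame of skewer_grip between -0.03 and 0.03 m and z of brass_b_center in the frame of skewer_grip between -0.128 and -0.064 m and height (world z) of each of brass_a_center, brass_b_center above 0.185 m), for 0.2 s.
At the end, for the whole second after the job is handed in: The skewer stand stands upright (within about 6 degrees) with its foot flat on the floor of the blue dish, its post within 45 mm of the dish's middle, and both brass bands hang on its arm, between the post and the bent tip (x of brass_a_center in the frame of skewer_grip between 0.015 and 0.142 m and y of brass_a_center in the frame of skewer_grip between -0.03 and 0.03 m and z of brass_a_center in the frame of skewer_grip between -0.128 and -0.064 m and x of brass_b_center in the frame of skewer_grip between 0.015 and 0.142 m and y of brass_b_center in the frame of skewer_grip between -0.03 and 0.03 m and z of brass_b_center in the frame of skewer_grip between -0.128 and -0.064 m and horizontal distance between skewer_grip and dish below 0.045 m and height (world z) of skewer_grip between 0.19 and 0.212 m and angle between skewer_grip's own z axis and vertical below 0.1 rad and z of each of brass_a_center, brass_b_center in the frame of skewer_grip below -0.105 m); the robot touches nothing.
It also fails if it takes over 64 s, if anything falls off the work surface, if the arm or the gripper's body presses on something with over 40 N, if the wrist force passes 120 N, or if a joint passes its speed limit or range.

## Working session

There is one attempt and no reset: what is moved stays moved. The work goes in short steps, Python scripts to look and compute and a tool call to move; the robot and the scene stay as the last step left them, time stands still between calls to the robot, and variables do not carry over. Pictures are saved under pics/ and viewed, at most 10 in all, crops included, and the job is handed in when it is done.

Besides the shell and the picture viewer there is one more tool, called after "Emit:" in YAML: its name, and indented under it one key for each argument. send_rows: Moves the arm, as the interface text tells. Its arguments: {"type":"object","properties":{"deltas":{"type":"array","items":{"type":"object","properties":{"translation":{"type":"array","items":{"type":"number"}},"roll":{"type":"number"},"fingers":{"type":"number"}}}},"newtons":{"type":"number"}},"required":["deltas"]}

```bash
mkdir -p pics; cat > h.py <<'E'
import numpy as np, cv2
from cell import r
def save(im,n): cv2.imwrite('pics/'+n,cv2.cvtColor(im,cv2.COLOR_RGB2BGR))
def proj(cam,X):
    c=r.calibration(cam); p=np.array(c['R'])@np.array(X)+np.array(c['t']); q=np.array(c['intrinsics'])@p; return q[:2]/q[2]
def ray(cam,uv,z):
    c=r.calibration(cam);R=np.array(c['R']);t=np.array(c['t'])
    d=R.T@np.linalg.inv(np.array(c['intrinsics']))@np.array([uv[0],uv[1],1.]);o=-R.T@t
    return o+d*(z-o[2])/d[2]
E
python3 - <<'E'
from h import *
s=r.observe(); print({k:np.round(s[k],3) for k in ('time','tool_pos','eef_rot','width')})
for c in('scene','top'):
    save(r.get_image(c),c+'0.png')
    for n in('skewer_grip','brass_a_center','dish'):
        for d in r.spot_in(n,c)[:6]: print(c,n,round(d['conf'],2),np.round(d['centre'],3),np.round(proj(c,d['centre'])))
E
```

```text
{'time': np.float64(0.0), 'tool_pos': array([0.286, 0.583, 0.227]), 'eef_rot': array([-0.   ,  0.226,  0.974, -0.001]), 'width': np.float64(0.998)}
scene skewer_grip 0.93 [0.418 0.311 0.021] [411. 241.]
scene brass_a_center 0.73 [ 0.62  -0.128  0.152] [212. 193.]
scene dish 0.58 [ 0.425 -0.315  0.012] [203. 171.]
scene dish 0.45 [0.415 0.31  0.021] [411. 240.]
top skewer_grip 0.83 [0.414 0.306 0.016] [169. 291.]
top brass_a_center 0.72 [ 0.625 -0.124  0.161] [356. 196.]
top dish 0.85 [ 0.428 -0.308  0.004] [423. 286.]
```

View pics/scene0.png

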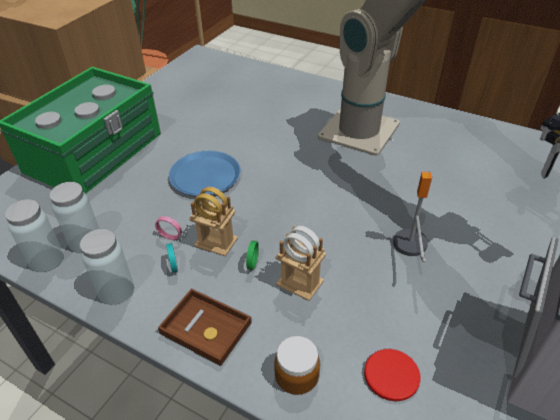

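View pics/top0.png

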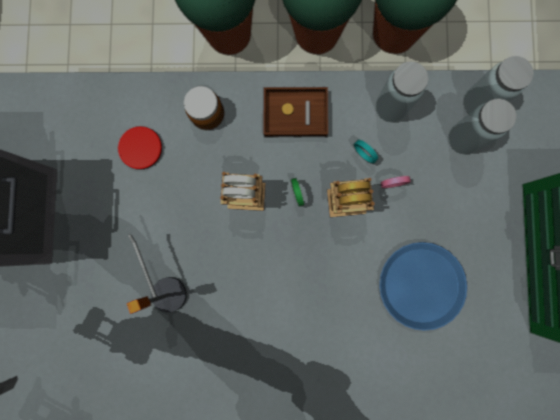

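Brass bands: top (353,191), scene (210,203). Possible confusions, in the top picture: white bands (240,186), green (298,192), turquoise (365,150) and pink (396,182). The skewer's orange handle is at top (138,305), its foot at (169,294) and its arm tip at (132,236). I choose the brass pair at (353,191) and check it in one close crop.

```bash
python3 - <<'E'
from h import *
im=r.get_image('top')
a=cv2.resize(im[220:320,110:210],None,fx=4,fy=4,interpolation=cv2.INTER_CUBIC)
b=cv2.resize(im[160:227,318:385],(400,400),interpolation=cv2.INTER_CUBIC)
save(np.hstack([a,b]),'crop1.png')
for c in('scene','top'):
    im=r.get_image(c); C=r.calibration(c); print(c,-np.array(C['R']).T@np.array(C['t']),C['intrinsics'][0])
    h=cv2.cvtColor(im,cv2.COLOR_RGB2HSV)
    for nm,lo,hi in(('orange',(3,170,70),(15,255,255)),('brass',(18,120,60),(28,255,255)),('blue',(102,110,60),(115,255,255))):
        m=cv2.inRange(h,lo,hi); n,_,st,ce=cv2.connectedComponentsWithStats(m)
        for i in range(1,n):
            if st[i,4]>40: print(c,nm,st[i],ce[i].round(1))
E
```

```text
scene [1.31865588 0.45084503 0.93057425] [501.98311241   0.         275.31180177]
scene orange [418 173  13  24 204] [423.9 185.8]
scene orange [276 363  43  31 471] [300.4 379.8]
scene brass [194 188  34  32 540] [209.6 203.1]
scene brass [204 327  13  13 136] [210.1 333. ]
scene blue [ 169  152   71   44 2243] [203.8 171.9]
top [0.50916979 0.00375375 0.98784196] [400.1038397    0.         286.96970191]
top brass [282 103  12  12 113] [287.3 108.7]
top brass [337 181  35  25 682] [354. 193.]
top brass [130 301   9  11  69] [133.8 306. ]
top blue [ 380  243   87   87 5858] [423.  285.8]
```

View pics/crop1.png

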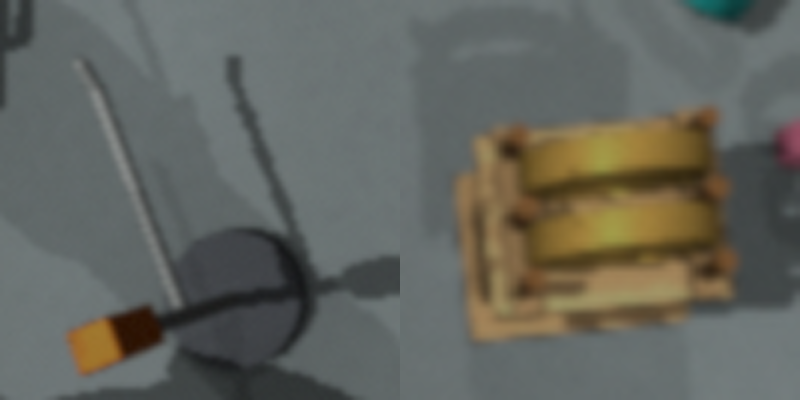

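The crop shows the handle's top face at crop (94,346) and the arm running from (178,305) to the bend at (103,98). The right half shows the two brass bands between six pegs, the far crest at (615,157) and the near one at (625,229).

```bash
python3 - <<'E'
from h import *
A=lambda u,v:(110+u/4-.4,220+v/4-.4)
B=lambda u,v:(318+(u-400)*.1675-.4,160+v*.1675-.4)
f=lambda uv,z:ray('top',uv,z).round(4)
print('handle top',f(A(94,346),.225),'foot',f(A(240,298),.015),'root',f(A(178,305),.104),'bend',f(A(103,98),.104),'tip',f(A(80,62),.113))
print('far',f(B(615,158),.17),'near',f(B(625,229),.17))
P=[(513,140),(522,212),(532,285),(706,116),(716,185),(724,262)]
p=np.array([f(B(*q),.145) for q in P]);print(p,p.mean(0))
ax=(p[0]-p[2]+p[3]-p[5])[:2];print('yaw',np.degrees(np.arctan2(ax[1],ax[0])))
ly=(p[:3].mean(0)-p[3:].mean(0));print(ly,np.degrees(np.arctan2(-ly[0],ly[1])))
print('dish',f((423,285.8),.014))
print('scene handle',proj('scene',[*f(A(94,346),.195)[:2],.195]),proj('scene',[*f(A(94,346),.225)[:2],.195]))
print('rings scene',proj('scene',[*(f(B(615,158),.17)+f(B(625,229),.17))[:2]/2,.135]))
E
```

```text
handle top [0.4065 0.3075 0.225 ] foot [0.4071 0.3035 0.015 ] root [0.4125 0.3101 0.104 ] bend [0.5256 0.3555 0.104 ] tip [0.5452 0.3654 0.113 ]
far [ 0.6444 -0.1192  0.17  ] near [ 0.6197 -0.1223  0.17  ]
[[ 0.6551 -0.0868  0.145 ]
 [ 0.6292 -0.0898  0.145 ]
 [ 0.6031 -0.0931  0.145 ]
 [ 0.6636 -0.1554  0.145 ]
 [ 0.6388 -0.1586  0.145 ]
 [ 0.6113 -0.161   0.145 ]] [ 0.63351667 -0.12411667  0.145     ]
yaw 6.508956440502561
[-0.00876667  0.06843333  0.        ] 7.300127253020025
dish [ 0.4288 -0.3052  0.014 ]
scene handle [429.8309362  185.06990967] [424.08885662 184.483389  ]
rings scene [212.7898437  202.59960145]
```

Emit:
send_rows:
  deltas:
    - {"translation": [-33, -28, -10], "roll": 0, "fingers": 1}
    - {"translation": [-33, -28, -10], "roll": 0, "fingers": 1}
    - {"translation": [-33, -28, -10], "roll": 0, "fingers": 1}
    - {"translation": [-33, -28, -10], "roll": 0, "fingers": 1}
    - {"translation": [-33, -28, -10], "roll": 0, "fingers": 1}
    - {"translation": [-33, -28, -10], "roll": 0, "fingers": 1}
    - {"translation": [-32, -27, -3], "roll": 0, "fingers": 1}
    - {"translation": [0, 0, 0], "roll": 0.18, "fingers": 1}
    - {"translation": [0, 0, 0], "roll": 0.18, "fingers": 1}
    - {"translation": [0, 0, 0], "roll": 0.18, "fingers": 1}
  newtons: 40

```text
time: 1.8
tool_pos: [0.4072, 0.3068, 0.2907]
eef_rot: [0.0, 0.481, 0.877, 0.0]
force: [0.5, -0.1, 0.6]
width: 1.0
grasp_force: 0.0
```

Emit:
send_rows:
  deltas:
    - {"translation": [0, 0, 0], "roll": 0.18, "fingers": 1}
    - {"translation": [0, 0, 0], "roll": 0.01, "fingers": 1}
    - {"translation": [0, 0, 0], "roll": 0, "fingers": 1}
    - {"translation": [0, 0, 0], "roll": 0, "fingers": 1}
    - {"translation": [0, 0, 0], "roll": 0, "fingers": 1}
    - {"translation": [0, 0, 0], "roll": 0, "fingers": 1}
    - {"translation": [0, 0, 0], "roll": 0, "fingers": 1}
    - {"translation": [0, 0, 0], "roll": 0, "fingers": 1}
    - {"translation": [0, 0, 0], "roll": 0, "fingers": 1}
    - {"translation": [0, 0, 0], "roll": 0, "fingers": 1}

```text
time: 3.05
tool_pos: [0.4071, 0.3069, 0.2905]
eef_rot: [-0.0, 0.559, 0.829, -0.0]
force: [-0.8, -0.2, -0.1]
width: 0.999
grasp_force: 0.0
```

```bash
cat >> h.py <<'E'
from scipy.spatial.transform import Rotation
def pose():
    s=r.observe(); q=s['eef_rot']; return np.array(s['tool_pos']),Rotation.from_quat([q[1],q[2],q[3],q[0]]).as_matrix(),s
def wproj(X,p,R):
    c=r.calibration('wrist'); M=np.array(c['mount']); K=np.array(c['intrinsics'])
    pc=(np.linalg.inv(M)@np.append(R.T@(np.array(X)-p),1))[:3]
    th=np.arctan2(np.hypot(*pc[:2]),pc[2]); ph=np.arctan2(pc[1],pc[0])
    return np.array([K[0,2]+K[0,0]*th*np.cos(ph),K[1,2]+K[1,1]*th*np.sin(ph)])
def wray(uv,p,R,z):
    c=r.calibration('wrist'); M=np.array(c['mount']); K=np.array(c['intrinsics'])
    a=np.array([(uv[0]-K[0,2])/K[0,0],(uv[1]-K[1,2])/K[1,1]]); th=np.hypot(*a)
    d=np.array([*(np.sin(th)*a/max(th,1e-9)),np.cos(th)])
    o=p+R@M[:3,3]; d=R@M[:3,:3]@d; return o+d*(z-o[2])/d[2]
def todelta(w,R): return (R.T@np.array(w)*1000).round(1)
def th(R): return np.degrees(np.arctan2(R[1,1],R[0,1]))
E
python3 - <<'E'
from h import *
p,R,s=pose(); im=r.get_image('wrist'); save(im,'w1.png')
print(s['time'],p.round(4),'y yaw',th(R),R[:,2].round(3))
print('handle top expect',wproj([.4068,.307,.225],p,R),'bend',wproj([.5256,.3555,.1],p,R))
E
```

```text
3.05 [0.4071 0.3069 0.2905] y yaw 22.000902462713956 [-0. -0. -1.]
handle top expect [285.84508799 222.97772919] bend [398.35506182 187.17162334]
```

View pics/w1.png

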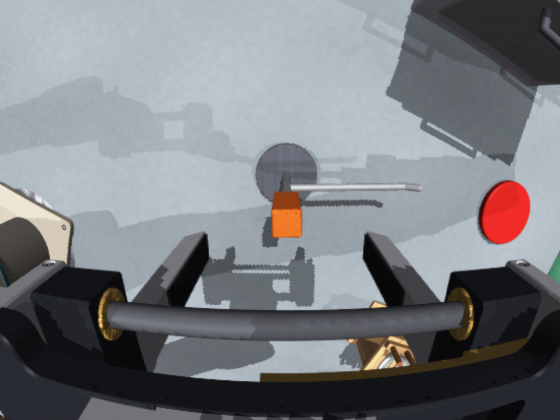

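The wrist picture shows the handle's top face at (287,223), against a prediction of (286,223), with the arm horizontal at row 187. That lines up, so I descend and grip.

Emit:
send_rows:
  deltas:
    - {"translation": [0, 0, 30], "roll": 0, "fingers": 1}
    - {"translation": [0, 0, 30], "roll": 0, "fingers": 1}
    - {"translation": [0, 0, 32], "roll": 0, "fingers": 1}
    - {"translation": [0, 0, 0], "roll": 0, "fingers": 1}
    - {"translation": [0, 0, 0], "roll": 0, "fingers": 0.4}
    - {"translation": [0, 0, 0], "roll": 0, "fingers": 0.1}
    - {"translation": [0, 0, 0], "roll": 0, "fingers": 0}
    - {"translation": [0, 0, 0], "roll": 0, "fingers": 0}
    - {"translation": [0, 0, 0], "roll": 0, "fingers": 0}
    - {"translation": [0, 0, 0], "roll": 0, "fingers": 0}
  newtons: 40

```text
time: 4.35
tool_pos: [0.4071, 0.3069, 0.1985]
eef_rot: [-0.0, 0.559, 0.829, -0.0]
force: [0.7, 0.7, -0.0]
width: 0.401
grasp_force: 0.0
```

Emit:
send_rows:
  deltas:
    - {"translation": [0, 0, 0], "roll": 0, "fingers": 0}
    - {"translation": [0, 0, 0], "roll": 0, "fingers": 0}
    - {"translation": [0, 0, 0], "roll": 0, "fingers": 0}
    - {"translation": [0, 0, 0], "roll": 0, "fingers": 0}
    - {"translation": [0, 0, -4], "roll": 0, "fingers": 0}
    - {"translation": [0, 0, -8], "roll": 0, "fingers": 0}
    - {"translation": [0, 0, -10], "roll": 0, "fingers": 0}
    - {"translation": [0, 0, -10], "roll": 0, "fingers": 0}
    - {"translation": [0, 0, 0], "roll": 0, "fingers": 0}
    - {"translation": [0, 0, 0], "roll": 0, "fingers": 0}

```text
time: 5.6
tool_pos: [0.4069, 0.3068, 0.2304]
eef_rot: [-0.0, 0.559, 0.829, -0.0]
force: [0.1, -1.0, -3.9]
width: 0.232
grasp_force: 39.9
```

Emit:
send_rows:
  deltas:
    - {"translation": [0, 0, 0], "roll": 0.131, "fingers": 0}
    - {"translation": [0, 0, 0], "roll": 0.131, "fingers": 0}
    - {"translation": [-20, -1, 0], "roll": 0, "fingers": 0}
    - {"translation": [-34, -2, 0], "roll": 0, "fingers": 0}
    - {"translation": [-34, -2, 0], "roll": 0, "fingers": 0}
    - {"translation": [-34, -2, 0], "roll": 0, "fingers": 0}
    - {"translation": [-34, -2, 0], "roll": 0, "fingers": 0}
    - {"translation": [-34, -2, 0], "roll": 0, "fingers": 0}
    - {"translation": [-34, -2, 0], "roll": 0, "fingers": 0}
    - {"translation": [-34, -2, 0], "roll": 0, "fingers": 0}

```text
time: 6.85
tool_pos: [0.4227, 0.0465, 0.2304]
eef_rot: [-0.0, 0.662, 0.749, -0.0]
force: [-0.6, -0.9, -5.3]
width: 0.233
grasp_force: 40.0
```

Emit:
send_rows:
  deltas:
    - {"translation": [-34, -2, 0], "roll": 0, "fingers": 0}
    - {"translation": [-34, -2, 0], "roll": 0, "fingers": 0}
    - {"translation": [-34, -2, 0], "roll": 0, "fingers": 0}
    - {"translation": [-34, -2, 0], "roll": 0, "fingers": 0}
    - {"translation": [-34, -1, 0], "roll": 0, "fingers": 0}
    - {"translation": [-20, 0, 0], "roll": 0, "fingers": 0}
    - {"translation": [-6, 0, 0], "roll": 0, "fingers": 0}
    - {"translation": [0, 0, 0], "roll": 0, "fingers": 0}
    - {"translation": [0, 0, 0], "roll": 0, "fingers": 0}
    - {"translation": [0, 0, 0], "roll": 0, "fingers": 0}

```text
time: 8.1
tool_pos: [0.4384, -0.1457, 0.2304]
eef_rot: [-0.0, 0.662, 0.75, 0.0]
force: [0.4, 0.3, -4.2]
width: 0.231
grasp_force: 40.0
```

```bash
python3 - <<'E'
from h import *
p,R,s=pose(); im=r.get_image('wrist'); top=r.get_image('top')
print(s['time'],p.round(4),'y yaw',th(R),s['grasp_force'],s['width'])
b=cv2.resize(top[160:300,290:430],(560,560),interpolation=cv2.INTER_CUBIC)
y=R[:,1]; 
for d in(0,.135,.15): print(d,proj('top',p+d*y-[0,0,.0985]),wproj(p+d*y-[0,0,.0985],p,R))
for X in([.6464,-.1205,.17],[.6205,-.1240,.17]): print(proj('top',X),wproj(X,p,R))
save(b,'t2.png'); save(im,'w2.png')
E
```

```text
8.1 [ 0.4384 -0.1457  0.2304] y yaw 7.100001783415502 39.98804032802582 0.23143684726050506
0 [364.75613686 285.66690156] [285.9164106  210.47098846]
0.135 [355.97479004 222.29013547] [438.54223065 209.85619194]
0.15 [355.01446181 215.35925134] [452.76584226 209.7413868 ]
[354.23558372 185.10899576] [526.21140866 221.8868172 ]
[356.10596258 197.57570741] [504.82060044 222.97496089]
```

View pics/w2.png

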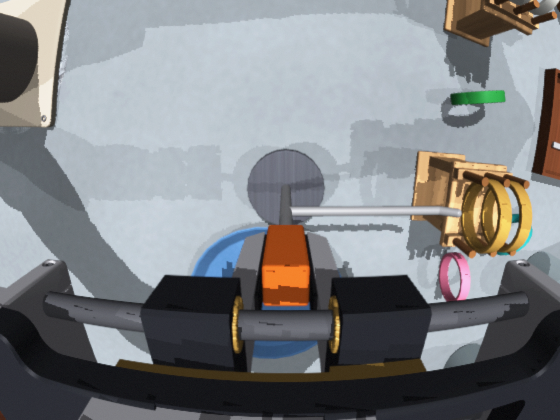

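View pics/t2.png

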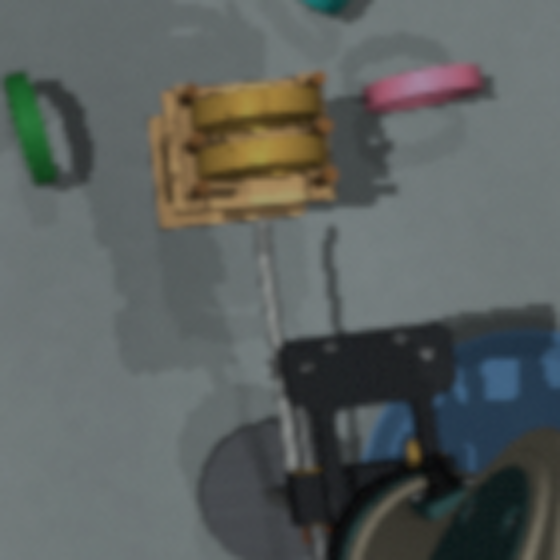

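The wrist picture has the arm at row 210 ending near (460,210). The brass bands are centred near (485–510,215), and pink and green lie clear to the sides. In the top crop the arm tip at (263,230) points at the bands' middle (263,130). I insert straight ahead with a small lateral shift.

Emit:
send_rows:
  deltas:
    - {"translation": [-2, 10, 1], "roll": 0, "fingers": 0}
    - {"translation": [0, 12, 1], "roll": 0, "fingers": 0}
    - {"translation": [0, 12, 0], "roll": 0, "fingers": 0}
    - {"translation": [0, 12, 0], "roll": 0, "fingers": 0}
    - {"translation": [0, 12, 0], "roll": 0, "fingers": 0}
    - {"translation": [0, 12, 0], "roll": 0, "fingers": 0}
    - {"translation": [0, 12, 0], "roll": 0, "fingers": 0}
    - {"translation": [0, 12, 0], "roll": 0, "fingers": 0}
    - {"translation": [0, 3, 0], "roll": 0, "fingers": 0}
    - {"translation": [0, 0, 0], "roll": 0, "fingers": 0}

```text
time: 9.45
tool_pos: [0.5348, -0.1368, 0.2283]
eef_rot: [-0.0, 0.663, 0.749, -0.0]
force: [-0.5, 0.1, -4.3]
width: 0.232
grasp_force: 40.0
```

```bash
python3 - <<'E'
from h import *
p,R,s=pose(); print(s['time'],p.round(4),'y yaw',th(R),s['grasp_force'],s['force'])
im=r.get_image('wrist'); save(cv2.resize(im[130:290,270:510],None,fx=3,fy=3,interpolation=cv2.INTER_CUBIC),'w3.png')
E
```

```text
9.45 [ 0.5348 -0.1368  0.2283] y yaw 6.9887058062601515 39.98800456523895 [-0.52444515  0.10159091 -4.26692531]
```

View pics/w3.png

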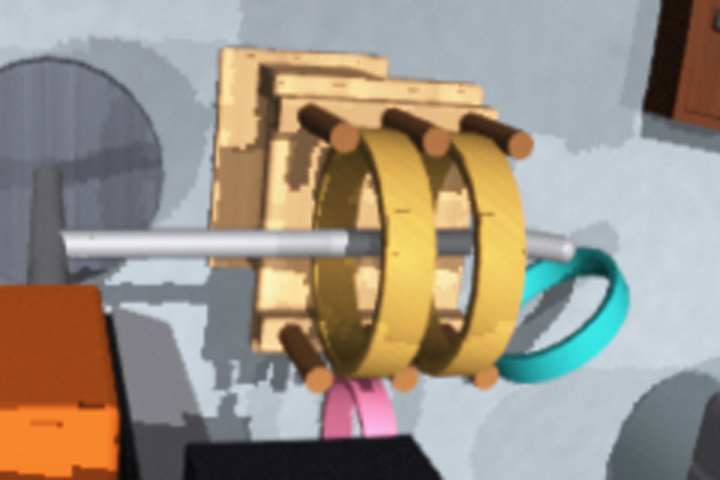

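The arm runs through both brass bands, with its bent tip showing beyond them at crop (570,250). I shift it 3 mm to centre it and lift.

Emit:
send_rows:
  deltas:
    - {"translation": [-3, 0, 0], "roll": 0, "fingers": 0}
    - {"translation": [0, 0, 0], "roll": 0, "fingers": 0}
    - {"translation": [0, 0, -8], "roll": 0, "fingers": 0}
    - {"translation": [0, 0, -8], "roll": 0, "fingers": 0}
    - {"translation": [0, 0, -8], "roll": 0, "fingers": 0}
    - {"translation": [0, 0, -8], "roll": 0, "fingers": 0}
    - {"translation": [0, 0, -8], "roll": 0, "fingers": 0}
    - {"translation": [0, 0, -10], "roll": 0, "fingers": 0}
    - {"translation": [0, 0, -12], "roll": 0, "fingers": 0}
    - {"translation": [0, 0, -12], "roll": 0, "fingers": 0}

```text
time: 10.75
tool_pos: [0.5354, -0.1399, 0.3033]
eef_rot: [0.0, 0.663, 0.749, 0.0]
force: [-0.4, -0.4, -3.8]
width: 0.231
grasp_force: 40.0
```

Emit:
send_rows:
  deltas:
    - {"translation": [0, 0, -12], "roll": 0, "fingers": 0}
    - {"translation": [0, 0, -12], "roll": 0, "fingers": 0}
    - {"translation": [0, 0, -12], "roll": 0, "fingers": 0}
    - {"translation": [0, 0, -12], "roll": 0, "fingers": 0}
    - {"translation": [0, 0, -10], "roll": 0, "fingers": 0}
    - {"translation": [0, 0, -6], "roll": 0, "fingers": 0}
    - {"translation": [0, 0, 0], "roll": 0, "fingers": 0}
    - {"translation": [0, 0, 0], "roll": 0, "fingers": 0}
    - {"translation": [0, 0, 0], "roll": 0, "fingers": 0}
    - {"translation": [0, 0, 0], "roll": 0, "fingers": 0}

```text
time: 12.0
tool_pos: [0.5353, -0.1398, 0.3662]
eef_rot: [-0.0, 0.663, 0.749, -0.0]
force: [0.5, 0.5, -3.8]
width: 0.231
grasp_force: 40.0
```

```bash
python3 - <<'E'
from h import *
p,R,s=pose(); print(s['time'],p.round(4),'y yaw',th(R),s['grasp_force'],s['force'],np.array(s['joint_positions']).round(2))
im=r.get_image('wrist'); save(cv2.resize(im[130:290,270:510],None,fx=3,fy=3,interpolation=cv2.INTER_CUBIC),'w4.png')
E
```

```text
12.0 [ 0.5353 -0.1398  0.3662] y yaw 6.987690424552363 39.98790621757507 [ 0.53701614  0.4656182  -3.77933705] [-0.07  0.38  0.4   1.59 -0.16  1.2   0.49]
```

View pics/w4.png

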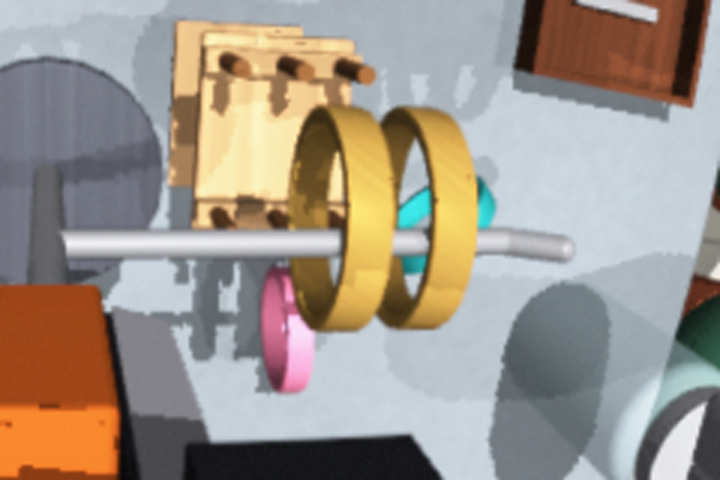

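Both brass bands hang on the arm, clear of the rack, at crop (340,215) and (430,215). Next I carry them to the dish.

Emit:
send_rows:
  deltas:
    - {"translation": [-6, -5, 0], "roll": 0, "fingers": 0}
    - {"translation": [-12, -10, 0], "roll": 0, "fingers": 0}
    - {"translation": [-18, -15, 0], "roll": 0, "fingers": 0}
    - {"translation": [-22, -18, 0], "roll": 0, "fingers": 0}
    - {"translation": [-24, -20, 0], "roll": 0, "fingers": 0}
    - {"translation": [-22, -18, 0], "roll": 0, "fingers": 0}
    - {"translation": [-20, -16, 0], "roll": 0, "fingers": 0}
    - {"translation": [-14, -12, 0], "roll": 0, "fingers": 0}
    - {"translation": [-10, -8, 0], "roll": 0, "fingers": 0}
    - {"translation": [-5, -5, 0], "roll": 0, "fingers": 0}

```text
time: 13.3
tool_pos: [0.4276, -0.3076, 0.3664]
eef_rot: [0.0, 0.663, 0.749, 0.0]
force: [-0.7, 1.2, -4.3]
width: 0.232
grasp_force: 40.0
```

Emit:
send_rows:
  deltas:
    - {"translation": [0, 0, 0], "roll": 0, "fingers": 0}
    - {"translation": [0, 0, 6], "roll": 0, "fingers": 0}
    - {"translation": [0, 0, 14], "roll": 0, "fingers": 0}
    - {"translation": [0, 0, 20], "roll": 0, "fingers": 0}
    - {"translation": [0, 0, 24], "roll": 0, "fingers": 0}
    - {"translation": [0, 0, 24], "roll": 0, "fingers": 0}
    - {"translation": [0, 0, 20], "roll": 0, "fingers": 0}
    - {"translation": [0, 0, 18], "roll": 0, "fingers": 0}
    - {"translation": [0, 0, 14], "roll": 0, "fingers": 0}
    - {"translation": [0, 0, 10], "roll": 0, "fingers": 0}

```text
time: 14.55
tool_pos: [0.4279, -0.3067, 0.2154]
eef_rot: [-0.0, 0.663, 0.749, -0.0]
force: [0.3, -0.5, -4.3]
width: 0.23
grasp_force: 40.0
```

```bash
python3 - <<'E'
from h import *
p,R,s=pose(); print(s['time'],p.round(4),th(R),s['grasp_force'],s['force'])
im=r.get_image('scene'); save(cv2.resize(im[70:270,120:320],None,fx=3,fy=3,interpolation=cv2.INTER_CUBIC),'s5.png')
E
```

```text
14.55 [ 0.4279 -0.3067  0.2154] 7.012772045307812 39.988006353378296 [ 0.31909243 -0.5329752  -4.31141174]
```

View pics/s5.png

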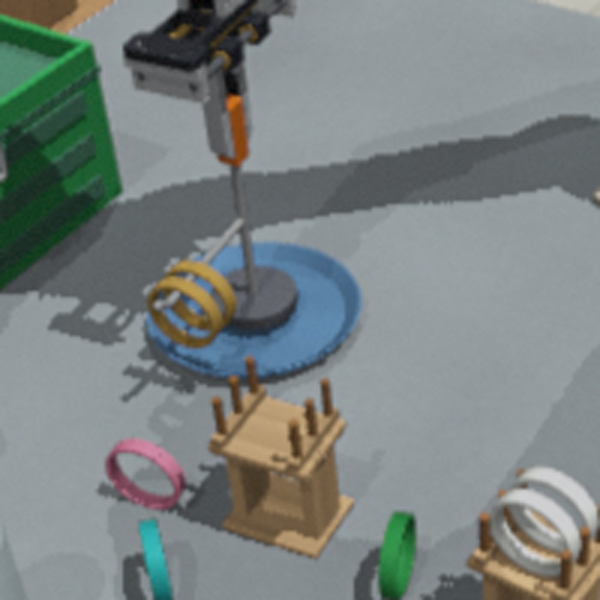

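The foot hovers over the dish's middle at crop (258,298), and both brass bands hang at (192,303). I lower gently.

Emit:
send_rows:
  deltas:
    - {"translation": [0, 0, 4], "roll": 0, "fingers": 0}
    - {"translation": [0, 0, 3], "roll": 0, "fingers": 0}
    - {"translation": [0, 0, 2], "roll": 0, "fingers": 0}
    - {"translation": [0, 0, 1], "roll": 0, "fingers": 0}
    - {"translation": [0, 0, 0.5], "roll": 0, "fingers": 0}
    - {"translation": [0, 0, 0.5], "roll": 0, "fingers": 0}
    - {"translation": [0, 0, 0], "roll": 0, "fingers": 0}
    - {"translation": [0, 0, 0], "roll": 0, "fingers": 0}
    - {"translation": [0, 0, 0], "roll": 0, "fingers": 0}
    - {"translation": [0, 0, 0], "roll": 0, "fingers": 0}

```text
time: 15.85
tool_pos: [0.4279, -0.3071, 0.2055]
eef_rot: [-0.0, 0.663, 0.749, 0.0]
force: [0.1, 0.8, -4.5]
width: 0.23
grasp_force: 40.0
```

Emit:
send_rows:
  deltas:
    - {"translation": [0, 0, 0.5], "roll": 0, "fingers": 0}
    - {"translation": [0, 0, 0.5], "roll": 0, "fingers": 0}
    - {"translation": [0, 0, 0.5], "roll": 0, "fingers": 0}
    - {"translation": [0, 0, 0], "roll": 0, "fingers": 0}
    - {"translation": [0, 0, 0], "roll": 0, "fingers": 0}
    - {"translation": [0, 0, 0], "roll": 0, "fingers": 0}
    - {"translation": [0, 0, 0], "roll": 0, "fingers": 0}
    - {"translation": [0, 0, 0], "roll": 0, "fingers": 0}
    - {"translation": [0, 0, 0], "roll": 0, "fingers": 0}
    - {"translation": [0, 0, 0], "roll": 0, "fingers": 0}

```text
time: 17.1
tool_pos: [0.428, -0.3071, 0.2044]
eef_rot: [0.0, 0.663, 0.749, 0.0]
force: [-1.4, 1.4, 5.7]
width: 0.233
grasp_force: 40.0
```

Contact: the vertical force went from -4.5 to +5.7 N, so the foot is on the floor. I open gently, then retreat upward.

Emit:
send_rows:
  deltas:
    - {"translation": [0, 0, 0], "roll": 0, "fingers": 0.23}
    - {"translation": [0, 0, 0], "roll": 0, "fingers": 0.26}
    - {"translation": [0, 0, 0], "roll": 0, "fingers": 0.3}
    - {"translation": [0, 0, 0], "roll": 0, "fingers": 0.4}
    - {"translation": [0, 0, 0], "roll": 0, "fingers": 0.6}
    - {"translation": [0, 0, 0], "roll": 0, "fingers": 0.8}
    - {"translation": [0, 0, 0], "roll": 0, "fingers": 0.8}
    - {"translation": [0, 0, 0], "roll": 0, "fingers": 0.8}
    - {"translation": [0, 0, 0], "roll": 0, "fingers": 0.8}
    - {"translation": [0, 0, 0], "roll": 0, "fingers": 0.8}
  newtons: 5

```text
time: 18.35
tool_pos: [0.4279, -0.3071, 0.204]
eef_rot: [-0.0, 0.663, 0.749, 0.0]
force: [-0.2, 0.5, -0.1]
width: 0.801
grasp_force: 0.0
```

Emit:
send_rows:
  deltas:
    - {"translation": [0, 0, -10], "roll": 0, "fingers": 0.8}
    - {"translation": [0, 0, -20], "roll": 0, "fingers": 0.8}
    - {"translation": [0, 0, -20], "roll": 0, "fingers": 0.8}
    - {"translation": [0, 0, -20], "roll": 0, "fingers": 0.8}
    - {"translation": [0, 0, -20], "roll": 0, "fingers": 0.8}
    - {"translation": [0, 0, -10], "roll": 0, "fingers": 0.8}
    - {"translation": [0, 0, 0], "roll": 0, "fingers": 0.8}
    - {"translation": [0, 0, 0], "roll": 0, "fingers": 0.8}
    - {"translation": [0, 0, 0], "roll": 0, "fingers": 0.8}
    - {"translation": [0, 0, 0], "roll": 0, "fingers": 0.8}

```text
time: 19.6
tool_pos: [0.4278, -0.307, 0.3035]
eef_rot: [-0.0, 0.663, 0.749, -0.0]
force: [-0.5, -0.3, 0.2]
width: 0.803
grasp_force: 0.0
```

```bash
python3 - <<'E'
from h import *
p,R,s=pose(); print(s['time'],p.round(4),s['width'],s['grasp_force'],s['force'])
im=r.get_image('scene'); save(cv2.resize(im[70:270,120:320],None,fx=3,fy=3,interpolation=cv2.INTER_CUBIC),'s6.png')
E
```

```text
19.6 [ 0.4278 -0.307   0.3035] 0.8028171745347641 0.0 [-0.53177847 -0.2839795   0.17343435]
```

View pics/s6.png

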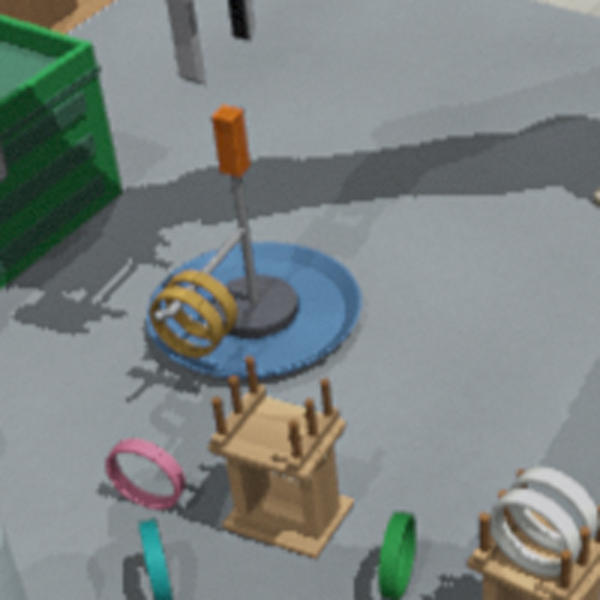

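The skewer stands upright in the dish, foot at crop (258,304). Both brass bands hang on its arm at (193,313) and the gripper is clear, so I hand in.

```bash
python3 -c "
from cell import r
print(r.hand_in())"
```

```text
the job is handed in; nothing more can be done
None
```

The skewer stand is upright in the blue dish with both brass bands hanging on its arm, released and handed in at about 20 s; hand-in returned no verdict.

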